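Third hand at the jig: press a wooden block against the spring stop

TASK

The black iron block is in the way on the plywood jig: lift it off and stand it on the bench, clear of the jig, and let it go. Then lay the wooden bench block flat on the jig's board, end-on to the steel stop plate, square to it and centred on it, and push it against the plate until the pointer stands between the two raised marks; never drive the plate to the end of its travel. Keep it pressed there and finish while still holding it, so that I can drive the screws, and leave the tools, tin and tape round about where they are.

Things in the scene. Friction and masses are not known exactly. Their poses are not given: they have to be found in the camera images.
- jig: plywood board 250 x 130 x 12 mm, fixed to the bench. Origin: on its underside, on its midline; the board runs from x = -115 to 135 mm, y = -65 to 65; x points towards the stop (the way to press), z up. At x = 91 to 133 stands an aluminium spring housing 84 mm wide, top 48 mm above the bench; in front of it the stop plate. The rest is a flat bed.
- stop_face (a point): centre of the stop plate's front face while nothing presses on it, 52.5 mm along jig x from the jig's origin and 28 mm above the bench, just as high as the middle of the bench block when that lies on the board; fixed to the jig (does not move with the plate); axes as the jig's
- stop_plate (a joint): travel (m) along jig x of the sprung steel stop plate, 62 mm wide, 8 thick, top 43.5 mm above the bench: 0 when free, hard stop at 0.030. Spring force 3 N at 0 plus 0.4 N per mm. Its white pointer runs over the housing and passes the first raised mark at 0.006 (5.4 N), the second at 0.020 (11 N). The pointer arm stands up to 54 mm above the bench.
- bench_block_center (a point): centre of the wooden bench block, a plain loose block 55 x 110 x 32 mm (x, y, z; y is the long way), about 0.12 kg, lying flat on the bench; centre 16 mm above its underside. Grasp it across its 55 mm. Its two ends (55 x 32 mm) are alike
- forming_block_center (a point): centre of the black iron forming block, loose, 45 x 60 x 42 mm (x, y, z), about 0.62 kg, standing on the jig's board where the bench block has to go; centre 21 mm above its underside. Grasp it across its 45 mm
- glue_tin: bystander: dark green tin, 66 mm across, 60 mm high; origin under its centre
- screwdriver_3: bystander: orange-handled screwdriver, 25 x 190 x 24 mm (y is its length); origin under its centre
- tape: bystander: roll of yellow tape, 100 mm across, 48 mm high; origin under its centre

How it is judged:
By the outcome, as a careful person would: the job done as asked, in the order asked, and still so for the second after the job is handed in, while the arm keeps its last pose, push and grip.
It also fails if it takes over 58 s, if anything falls off the work surface, if the arm or the gripper's body presses on something with over 40 N, if the wrist force passes 120 N, or if a joint passes its speed limit or range.

ROBOT

A 6-joint arm with a two-finger parallel gripper is mounted at the origin on a cart in front of the work surface, level with it; the furniture and walls round the work are solid. World frame = base frame: x ahead of the robot, y to its left, z up, the work surface at z = 0. Lengths are in mm, angles in rad, forces in N, time in s.
With the tool pointing down it reaches from about 350 to 975 mm from the base axis. Payload 7.1 kg.
Tool frame: the origin (TCP) lies at the very end of the fingers, on their centre line; the grasp point (between the pads) lies 19 mm behind it (ctrl.tcp_to_grasp is the distance from the TCP to the grasp point, in mm); z points along the fingers, x is the direction in which the jaws open and shut, and the axes are right-handed (so a half turn about z gives the same grasp; the last joint's range is limited). The gripper opens to 88 mm and grips with 3 to 60 N. Pads are 20 mm wide; open, the fingers measure 115 mm over their backs; the gripper's body (75 mm by 178 mm) begins 61 mm behind the grasp point.
Start: joints at [-1.321, 0.423, 1.63, -0, 1.089, -0.019], TCP at [166.003, -602.535, 222.675] pointing down, gripper open.
Joint ranges: [-3, 3], [-0.9, 2.11], [0.09, 2.58], [-1.31, 4.45], [0.11, 2.69], [-2.54, 2.54]. Speed limits (rad/s): [2.39, 2.39, 3.01, 3.14, 3.14, 3.14].

INTERFACE

Orientations are given as a rotation vector (axis times angle).
In Python, from workcell import get_obs, viewer, ctrl, masks_of gives the robot as it stands. The module is installed in compiled form; this text tells all that it offers.
- The arm moves only by the shell command python3 -m inch 'ROWS'. ROWS is JSON, a list of rows, each an object of numbers: "tx", "ty", "tz": the shift along the tool's x, y, z in cm; "ax", "ay", "az": the turn, a rotation vector about the tool's x, y, z in degrees; "jaw": the opening, from 0 (shut) to 1 (fully open). In form: [{"tx": .., "ty": .., "tz": .., "ax": .., "ay": .., "az": .., "jaw": ..}, ...]. A call has 1 to 12 rows; each row shifts and turns the commanded pose from where the row before left it, along the tool's axes as they then stand; what a row does not reach is not made up. A row lasts 1/8 s, in which the tool goes at most 62.5 mm and 10.7 degrees, less where a joint would pass 70% of its speed; a pose out of reach is approached as far as the arm can. A call is refused whole if a number of a shift passes 6.25 or a number of a turn 10.7, either way. A call with a gripper value outside its range is refused whole. The fingers move at their own pace and stop on an object; the grip force is fixed at half the most. Time passes only in rows, so rows that do not move let the fingers close. It gives the time, the measured TCP pose, the force and the opening at its end, in the units of the state.
- get_obs(): the state, without advancing time (a new reading comes with each control period).
- viewer.get_image(name): name is "scene" or "top" or "wrist"; returns (picture, depth): 384x512x3 uint8, red, green, blue; 384x512 float32, mm along the optical axis (not along the pixel's ray), 0 where there is no reading.
- viewer.get_calibration(name): a dict with "fx", "fy", "cx", "cy" (pixels), "rvec" (rotation vector, rad) and "tvec" (3), from world to camera coordinates, as OpenCV has them. Camera axes: x right, y down, z forward; pixel columns grow to the right and rows downward; lengths in mm; the calibration is good to about 2 mm. The wrist camera is an equidistant fisheye: a pixel r from the principal point sees the ray r / f radians off the axis. A picture is of the moment at which its call begins: read the wrist's pose just before it. get_calibration takes no time and is no camera call; for the wrist camera it gives the pose at the moment of the call.
- ctrl.close_job(): hands the job in, once; it reports no verdict.
Trained networks look in the newest picture that a camera, given by its name, has taken for a name from the list of things; names that differ only in an ending like _2 or _b are one class to them, and where a whole thing is asked for, a point or a joint stands for the part that bears it (a point fixed in the world has none). Each returns a list of dicts, best first, with "score" (0 to 1); they miss things now and then, are a little off and sometimes report something else, mostly with a low value. They report only what shows in the picture. A call takes as long as a camera call.
- masks_of(camera, thing): "pixels" (384x512 bool, what is visible of it) and "location" ([column, row] in pixels, amid what is visible of it).
The state is a dict: "t": time; "qpos": joint angles; "qvel": joint speeds; "joint_torque": joint torques, N m; "ee_pos": TCP position; "orientation": TCP orientation; "ft_force": force on the tool from outside, world axes, zero at the start; "moment": the same for the moment, N m; "width": finger opening in mm.
Only numpy, scipy, OpenCV 4.12 (cv2) and the standard library are available. Lean on these libraries where they do the work, as an engineer would, in place of code of your own. Each camera call takes 0.05 s, during which the arm holds its last target. There are 200 camera calls.

## Working session

There is one attempt and no reset: what is moved stays moved. The work goes in short steps, Python scripts to look and compute and a shell command to move; the robot and the scene stay as the last step left them, time stands still between calls to the robot, and variables do not carry over. Pictures are saved under pics/ and viewed, about 8 in all and at most 12, crops included, and the job is handed in when it is done.

```bash
mkdir -p pics
cat > h.py <<'E'
import numpy as np, cv2
from workcell import get_obs, viewer, ctrl, masks_of
from scipy.spatial.transform import Rotation as R
def cloud(cam, depth):
    c=viewer.get_calibration(cam); v,u=np.mgrid[0:384,0:512]
    x=(u-c['cx'])/c['fx']; y=(v-c['cy'])/c['fy']
    if cam=='wrist':
        r=np.hypot(x,y)+1e-9; k=np.tan(np.minimum(r,1.5))/r; x=x*k;y=y*k
    P=np.stack([x*depth,y*depth,depth],-1)
    Rm=cv2.Rodrigues(np.array(c['rvec'],float))[0]
    return (P-np.array(c['tvec']).ravel())@Rm
def save(img,name): cv2.imwrite('pics/'+name,img[:,:,::-1])
E
python3 - <<'E'
from h import *
o=get_obs(); print({k:np.round(v,3) for k,v in o.items()})
ims=[]
for cam in ['scene','top']:
    im,d=viewer.get_image(cam); save(im,cam+'0.png'); C=cloud(cam,d)
    np.save(cam+'.npy',C)
    for t in ['jig','stop_plate','bench_block_center','forming_block_center','glue_tin','screwdriver_3','tape']:
        for m in masks_of(cam,t)[:2]:
            p=m['pixels']&(d>0); P=C[p]
            if len(P)<5: continue
            top=np.percentile(P[:,2],90); Q=P[P[:,2]>top-6]
            r=cv2.minAreaRect(Q[:,:2].astype(np.float32))
            print(cam,t,round(m['score'],2),np.round(m['location']),'n',len(P),'med',np.round(np.median(P,0)),'top',round(top),'rect',np.round(r[0]),np.round(r[1]),round(r[2],1))
    ims.append(im)
save(np.vstack(ims)[:, :],'both.png')
E
python3 -c "
import cv2;a=cv2.imread('pics/both.png');cv2.imwrite('pics/both_s.png',cv2.resize(a,None,fx=.78,fy=.78))"
```

```text
{'t': np.float64(0.0), 'qpos': array([-1.321,  0.424,  1.631, -0.   ,  1.089, -0.019]), 'qvel': array([ 0.   , -0.001,  0.   , -0.   ,  0.   ,  0.001]), 'joint_torque': array([ 1.0000e-03, -5.4461e+01, -2.7367e+01,  6.4000e-02,  2.3000e-02,
       -0.0000e+00]), 'ee_pos': array([ 165.843, -602.011,  221.922]), 'orientation': array([-2.498e+00,  1.903e+00,  2.000e-03]), 'ft_force': array([-0.338,  0.626, -0.752]), 'moment': array([0.011, 0.02 , 0.001]), 'width': np.float64(87.8)}
scene jig 0.93 [228. 279.] n 5840 med [474.  93.  12.] top 47 rect [502.  73.] [ 85. 185.] 0.2
scene stop_plate 0.71 [222. 272.] n 528 med [492.  93.  37.] top 53 rect [492. 111.] [27. 51.] 29.7
scene bench_block_center 0.95 [322. 213.] n 1150 med [ 491. -207.   30.] top 32 rect [ 500. -222.] [ 56. 112.] 3.6
scene forming_block_center 0.95 [255. 254.] n 1089 med [486.  23.  47.] top 54 rect [497.  11.] [61. 45.] 85.7
scene glue_tin 0.76 [111. 254.] n 1469 med [672. 204.  46.] top 60 rect [689. 196.] [61. 61.] 59.0
scene screwdriver_3 0.67 [300. 193.] n 262 med [ 585. -239.   18.] top 23 rect [ 588. -253.] [20. 86.] 2.9
scene tape 0.87 [170. 203.] n 1720 med [726.  27.  40.] top 56 rect [737.  21.] [97. 98.] 47.6
top jig 0.71 [193. 234.] n 5847 med [498.  55.  11.] top 46 rect [503.  72.] [ 83. 186.] 0.3
top stop_plate 0.81 [177. 235.] n 315 med [494.  95.  40.] top 53 rect [494. 106.] [13. 42.] 10.1
top bench_block_center 0.76 [321. 236.] n 1252 med [ 499. -223.   31.] top 33 rect [ 500. -224.] [ 54. 110.] 3.3
top forming_block_center 0.63 [213. 234.] n 607 med [498.   9.  52.] top 55 rect [497.  10.] [59. 45.] 86.6
top glue_tin 0.75 [134. 146.] n 866 med [687. 188.  57.] top 61 rect [691. 192.] [62. 62.] 1.0
top screwdriver_3 0.62 [333. 194.] n 409 med [ 591. -256.   20.] top 24 rect [ 590. -254.] [21. 84.] 4.8
top tape 0.82 [209. 118.] n 1049 med [739.  19.  54.] top 58 rect [738.  19.] [98. 97.] 0.9
```

View pics/both_s.png

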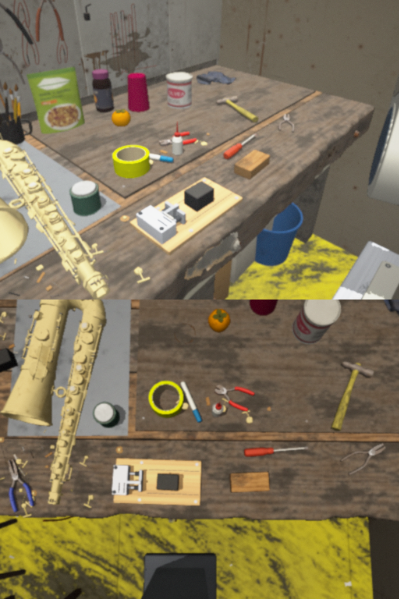

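The scene and top views agree. The jig runs along world y with its stop at the left (top-view pixel about (160, 235) full-size). The iron block is on the bed, and the bench block is to the right at about (500, -223). Next I'll get precise poses, yaws and free space.

Run:
```python
from h import *
def ang(r):
    b=cv2.boxPoints(r); e=[b[1]-b[0],b[2]-b[1]]; l=max(e,key=np.linalg.norm); a=np.degrees(np.arctan2(l[1],l[0]))
    return (a%180)
for cam in ['top','scene']:
    C=np.load(cam+'.npy'); P=C.reshape(-1,3); 
    def rect(sel,n):
        Q=P[sel].astype(np.float32); r=cv2.minAreaRect(Q[:,:2]); print(cam,n,len(Q),np.round(r[0],1),np.round(r[1],1),'long-axis',round(ang(r),2),'z',np.round(np.median(Q[:,2]),1))
    box=lambda x0,x1,y0,y1,z0,z1:(P[:,0]>x0)&(P[:,0]<x1)&(P[:,1]>y0)&(P[:,1]<y1)&(P[:,2]>z0)&(P[:,2]<z1)
    rect(box(415,590,-110,190,8,17),'board')
    rect(box(420,580,-60,50,45,60),'iron')
    rect(box(420,580,55,190,44,50.5),'housing top')
    rect(box(440,560,55,90,30,46),'plate')
    rect(box(420,580,-300,-150,24,38),'wood')
    # height map max, 30mm cells
    if cam=='top':
        xs=range(380,800,30); ys=range(240,-560,-40)
        print('y   ',list(xs))
        for y in ys:
            row=[]
            for x in xs:
                s=box(x-15,x+15,y-20,y+20,-300,500); row.append(int(np.percentile(P[s][:,2],97)) if s.sum()>3 else None)
            print(y,row)
im=cv2.imread('pics/top0.png')[150:300,60:420]; cv2.imwrite('pics/topc.png',cv2.resize(im,None,fx=2.2,fy=2.2,interpolation=3))
```

```text
Traceback (most recent call last):
cv2.error: OpenCV(4.12.0) /io/opencv/modules/imgproc/src/convhull.cpp:143: error: (-215:Assertion failed) total >= 0 && (depth == CV_32F || depth == CV_32S) in function 'convexHull'
```

```bash
cat > m.py <<'E'
from h import *
def ang(r):
    b=cv2.boxPoints(r); e=[b[1]-b[0],b[2]-b[1]]; l=max(e,key=np.linalg.norm); return np.degrees(np.arctan2(l[1],l[0]))%180
def box(P,x0,x1,y0,y1,z0,z1): return (P[:,0]>x0)&(P[:,0]<x1)&(P[:,1]>y0)&(P[:,1]<y1)&(P[:,2]>z0)&(P[:,2]<z1)
def rect(P,b,n):
    Q=P[box(P,*b)]
    if len(Q)<5: print(n,'none'); return
    r=cv2.minAreaRect(np.ascontiguousarray(Q[:,:2],dtype=np.float32)); print(n,len(Q),np.round(r[0],1),np.round(r[1],1),'long-axis',round(ang(r),2),'z',np.round(np.median(Q[:,2]),1))
E
python3 - <<'E'
from m import *
for cam in ['top','scene']:
    P=np.load(cam+'.npy').reshape(-1,3); print(cam)
    rect(P,(415,590,-110,190,8,17),'board')
    rect(P,(420,580,-60,50,45,60),'iron')
    rect(P,(420,580,55,190,44,50.5),'housing top')
    rect(P,(440,560,55,90,30,46),'plate')
    rect(P,(420,580,-300,-150,24,38),'wood')
    if cam=='top':
        xs=range(380,800,30); print('y   ',list(xs))
        for y in range(240,-560,-40):
            row=[]
            for x in xs:
                s=box(P,x-15,x+15,y-20,y+20,-900,500); row.append(int(np.percentile(P[s][:,2],97)) if s.sum()>3 else None)
            print(y,row)
im=cv2.imread('pics/top0.png')[150:300,60:420]; cv2.imwrite('pics/topc.png',cv2.resize(im,None,fx=2.2,fy=2.2,interpolation=3))
E
```

```text
top
board 4476 [499.6  41.3] [249.4 129.8] long-axis 88.52 z 11.0
iron 566 [497.1   9.9] [60.3 44.8] long-axis 87.29 z 52.6
housing top 680 [502.7 124.1] [83.  80.1] long-axis 0.29 z 46.7
plate 95 [500.8  86.6] [ 6.6 61.3] long-axis 179.79 z 41.6
wood 1208 [ 499.8 -224.5] [ 55. 111.] long-axis 92.6 z 31.0
y    [380, 410, 440, 470, 500, 530, 560, 590, 620, 650, 680, 710, 740, 770]
240 [-8, 2, 6, 4, 1, 2, 5, 1, 1, 2, 54, 58, 62, 73]
200 [-7, 1, 1, 2, 1, 2, 2, 1, 1, 56, 61, 61, 1, 2]
160 [None, 0, 12, 50, 49, 50, 12, 4, 1, 23, 60, 60, 2, 1]
120 [None, 0, 13, 50, 54, 49, 13, 2, 1, 9, 9, 10, 9, 9]
80 [None, 0, 13, 43, 54, 42, 13, 2, 1, 9, 10, 27, 57, 54]
40 [-8, 1, 13, 54, 55, 52, 13, 1, 1, 9, 54, 58, 55, 57]
0 [-3, 1, 13, 54, 55, 53, 13, 1, 1, 9, 55, 58, 26, 58]
-40 [-1, 2, 13, 13, 26, 13, 13, 1, 1, 10, 10, 56, 57, 55]
-80 [0, 1, 13, 13, 13, 13, 13, 1, 1, 10, 25, 26, 20, 10]
-120 [-2, 1, 2, 2, 2, 2, 2, 1, 1, 10, 53, 84, 12, 20]
-160 [-6, 2, 2, 31, 33, 31, 2, 1, 1, 10, 10, 61, 21, 21]
-200 [None, 1, 2, 33, 34, 32, 1, 22, 1, 10, 11, 22, 21, 22]
-240 [-2, 1, 1, 33, 34, 33, 2, 25, 1, 10, 14, 16, 10, 22]
-280 [-1, 2, 2, 33, 34, 32, 2, 23, 2, 10, 11, 12, 11, 10]
-320 [-1, 2, 2, 1, 2, 1, 2, 14, 1, 10, 11, 10, 10, 11]
-360 [-2, 2, 1, 2, 1, 1, 2, 13, 1, 10, 11, 11, 11, 11]
-400 [-2, 2, 2, 2, 2, 2, 1, 13, 2, 10, 11, 10, 11, 11]
-440 [-2, 2, 2, 2, 1, 2, 2, 2, 1, 10, 10, 11, 11, 10]
-480 [None, 1, 2, 2, 2, 2, 2, 2, 1, 32, 32, 32, 26, 10]
-520 [None, 1, 2, 2, 2, 7, 7, 8, 2, 10, 28, 32, 32, 30]
scene
board 3480 [499.8  41.8] [251.4 132.4] long-axis 88.62 z 11.5
iron 584 [496.8  11.5] [61.2 45.8] long-axis 85.7 z 53.2
housing top 913 [501.9 125.8] [85.3 80.4] long-axis 0.19 z 47.3
plate 55 [500.1  87.5] [ 5.8 62.6] long-axis 178.27 z 42.8
wood 726 [ 499.7 -223.1] [ 55.7 113.2] long-axis 93.65 z 31.4
```

View pics/topc.png

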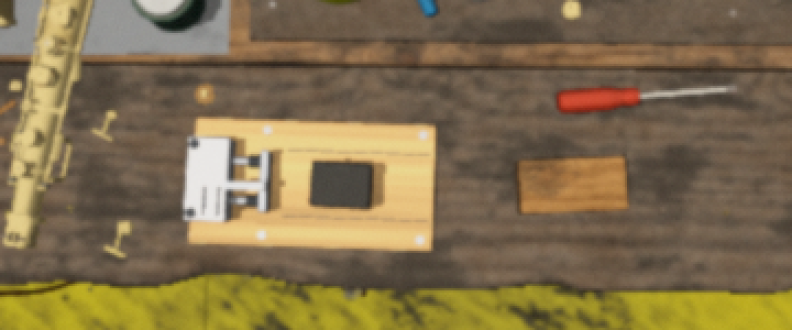

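The second view confirms the layout:

| Item | Centre (x, y) | Long axis |
|---|---|---|
| Board | (499.7, 41.5) | 88.55° |
| Iron block | (497, 11) | 86.5° |
| Wood block | (499.8, -223.8) | 93.1° |

The bench is free around (490, -380). I'll turn the tool first, then travel.

```bash
cat > go.py <<'E'
# usage: go.py x y z heading  -> remaining move in tool axes (cm) and az (deg)
from h import *; import sys
o=get_obs(); M=R.from_rotvec(o['orientation']).as_matrix()
h=np.degrees(np.arctan2(M[1,0],M[0,0])); print('t',round(float(o['t']),2),'pos',np.round(o['ee_pos'],1),'heading',round(h,2),'tilt',np.round(M[:2,2],4),'F',np.round(o['ft_force'],1),'w',o['width'])
if len(sys.argv)>4:
    a=list(map(float,sys.argv[1:]));print('shift cm (tool)',np.round(M.T@(np.array(a[:3])-o['ee_pos'])/10,2),'az',round(h-a[3],2))
E
python3 -m inch '[{"az":-10.2},{"az":-10.2},{"az":-10.2},{"az":-10.2},{"az":-10.2},{"az":-10.2},{"az":-10.2},{}]'; python3 go.py 497 10.7 120 -3.5
```

```text
t 0.8 pos [ 166.  -602.5  222.7] heading -74.6 tilt [-0. -0.] F [-0.8  0.  -0.4] w 87.85976435623971
shift cm (tool) [-50.33 -48.2   10.27] az -71.1$[0]: bad value
```

```bash
python3 -m inch '[{"tx":0,"ty":0,"tz":0,"ax":0,"ay":0,"az":-10.2,"jaw":1},{"tx":0,"ty":0,"tz":0,"ax":0,"ay":0,"az":-10.2,"jaw":1},{"tx":0,"ty":0,"tz":0,"ax":0,"ay":0,"az":-10.2,"jaw":1},{"tx":0,"ty":0,"tz":0,"ax":0,"ay":0,"az":-10.2,"jaw":1},{"tx":0,"ty":0,"tz":0,"ax":0,"ay":0,"az":-10.2,"jaw":1},{"tx":0,"ty":0,"tz":0,"ax":0,"ay":0,"az":-10.2,"jaw":1},{"tx":0,"ty":0,"tz":0,"ax":0,"ay":0,"az":-10.1,"jaw":1}]'; python3 go.py 497 10.7 120 -3.5
```

```text
t: 1.68
ee_pos: [166.0, -602.6, 222.7]
orientation: [3.14, -0.081, 0.0]
ft_force: [-0.1, 0.3, -0.2]
width: 87.9
t 1.68 pos [ 166.  -602.6  222.7] heading -2.97 tilt [-0.     -0.0001] F [-0.1  0.3 -0.2] w 87.87804060578024
shift cm (tool) [ 29.88 -62.96  10.27] az 0.53
```

```bash
python3 -m inch '[{"tx":2.49,"ty":-5.25,"tz":0.8,"ax":0,"ay":0,"az":0,"jaw":1},{"tx":2.49,"ty":-5.25,"tz":0.8,"ax":0,"ay":0,"az":0,"jaw":1},{"tx":2.49,"ty":-5.25,"tz":0.8,"ax":0,"ay":0,"az":0,"jaw":1},{"tx":2.49,"ty":-5.25,"tz":0.8,"ax":0,"ay":0,"az":0,"jaw":1},{"tx":2.49,"ty":-5.25,"tz":0.8,"ax":0,"ay":0,"az":0,"jaw":1},{"tx":2.49,"ty":-5.25,"tz":0.8,"ax":0,"ay":0,"az":0,"jaw":1},{"tx":2.49,"ty":-5.25,"tz":0.8,"ax":0,"ay":0,"az":0,"jaw":1},{"tx":2.49,"ty":-5.25,"tz":0.8,"ax":0,"ay":0,"az":0,"jaw":1},{"tx":2.49,"ty":-5.25,"tz":0.8,"ax":0,"ay":0,"az":0,"jaw":1},{"tx":2.49,"ty":-5.25,"tz":0.8,"ax":0,"ay":0,"az":0,"jaw":1},{"tx":2.49,"ty":-5.25,"tz":0.8,"ax":0,"ay":0,"az":0,"jaw":1},{"tx":2.49,"ty":-5.25,"tz":0.8,"ax":0,"ay":0,"az":0.5,"jaw":1}]'; python3 go.py 497 10.7 16 -3.5
python3 - <<'E'
from m import *
o=get_obs(); im,d=viewer.get_image('wrist'); save(im,'w1.png'); P=cloud('wrist',d).reshape(-1,3)
rect(P,(420,580,-60,50,46,60),'iron'); rect(P,(440,560,65,96,36,47),'plate'); rect(P,(415,590,-110,190,8,17),'board')
E
```

```text
t: 3.18
ee_pos: [501.6, 11.1, 126.7]
orientation: [3.14, -0.104, 0.001]
ft_force: [0.4, -0.9, -0.6]
width: 88.0
t 3.17 pos [501.6  11.1 126.7] heading -3.79 tilt [ 0.0008 -0.0001] F [ 0.4 -0.9 -0.6] w 87.95919804050041
shift cm (tool) [-0.46  0.07 11.07] az -0.29
iron 3568 [502.3  15.8] [59.8 44.9] long-axis 87.29 z 52.4
plate 522 [505.7  92.5] [ 7.  61.9] long-axis 179.98 z 42.1
board 21897 [505.2  46.6] [250.2 130.5] long-axis 88.62 z 10.5
```

View pics/w1.png

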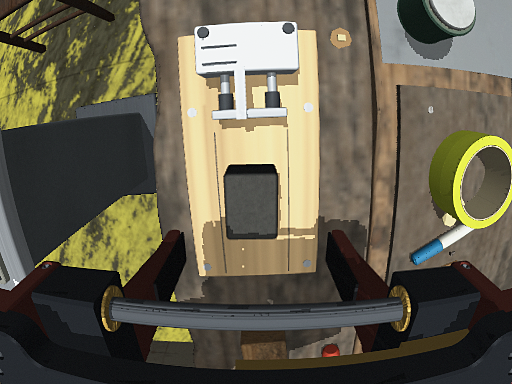

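The wrist view shows the iron block at pixel (250, 200), with clear bed around it and the plate at (250, 113). The 5 mm offset may come from the arm still settling or from reading the calibration after the picture. I'll correct x, then re-measure at rest with the calibration read first.

```bash
python3 - <<'E'
s=open('h.py').read()
s=s.replace("def cloud(cam, depth):\n    c=viewer.get_calibration(cam); v","def cloud(cam, depth, c=None):\n    c=c or viewer.get_calibration(cam); v")
s+='''
def wrist():
    c=viewer.get_calibration('wrist'); im,d=viewer.get_image('wrist'); return im,cloud('wrist',d,c).reshape(-1,3)
'''
open('h.py','w').write(s)
E
python3 -m inch '[{"tx":-0.3,"ty":0,"tz":1,"ax":0,"ay":0,"az":0,"jaw":1},{"tx":0,"ty":0,"tz":0,"ax":0,"ay":0,"az":0,"jaw":1},{"tx":0,"ty":0,"tz":0,"ax":0,"ay":0,"az":0,"jaw":1}]'
python3 go.py 497 10.7 16 -3
python3 - <<'E'
from m import *
im,P=wrist()
rect(P,(420,580,-60,50,46,60),'iron'); rect(P,(440,560,65,96,36,47),'plate'); rect(P,(415,590,-110,190,8,17),'board')
rect(P,(420,580,-300,-150,24,38),'wood')
E
python3 go.py 497 10.7 16 -3
```

```text
t: 3.6
ee_pos: [496.9, 8.2, 116.7]
orientation: [3.14, -0.107, -0.001]
ft_force: [0.5, 0.1, 0.3]
width: 87.4
t 3.6 pos [496.9   8.2 116.7] heading -3.91 tilt [-0.0006 -0.0001] F [0.5 0.1 0.3] w 87.3852029931011
shift cm (tool) [-0.   -0.25 10.07] az -0.91
iron 3880 [499.2  11.1] [59.4 45.3] long-axis 86.85 z 52.8
plate 678 [502.9  88.8] [ 8.2 62.7] long-axis 178.36 z 42.2
board 23462 [501.7  42.1] [250.4 130.6] long-axis 88.61 z 10.8
wood 730 [ 499.9 -179.6] [27.1 55.3] long-axis 179.83 z 30.5
t 3.65 pos [497.2   8.3 116.9] heading -3.91 tilt [ 0.     -0.0001] F [0.3 0.6 0.1] w 87.52138653928533
shift cm (tool) [-0.04 -0.24 10.09] az -0.91
```

```bash
python3 -m inch '[{"tx":0.1,"ty":-0.25,"tz":3.5,"ax":0,"ay":0,"az":-0.8,"jaw":1},{"tx":0,"ty":0,"tz":3.5,"ax":0,"ay":0,"az":0,"jaw":1},{"tx":0,"ty":0,"tz":2,"ax":0,"ay":0,"az":0,"jaw":1},{"tx":0,"ty":0,"tz":1,"ax":0,"ay":0,"az":0,"jaw":1},{"tx":0,"ty":0,"tz":0,"ax":0,"ay":0,"az":0,"jaw":1},{"tx":0,"ty":0,"tz":0,"ax":0,"ay":0,"az":0,"jaw":0},{"tx":0,"ty":0,"tz":0,"ax":0,"ay":0,"az":0,"jaw":0},{"tx":0,"ty":0,"tz":0,"ax":0,"ay":0,"az":0,"jaw":0},{"tx":0,"ty":0,"tz":0,"ax":0,"ay":0,"az":0,"jaw":0},{"tx":0,"ty":0,"tz":0,"ax":0,"ay":0,"az":0,"jaw":0}]'; python3 go.py 490 -380 90 -3
```

```text
t: 4.9
ee_pos: [498.3, 11.9, 16.8]
orientation: [-3.141, 0.082, 0.001]
ft_force: [-2.4, 0.7, 7.7]
width: 45.0
t 4.9 pos [498.3  11.9  16.8] heading -3.0 tilt [-0.0008  0.    ] F [-2.4  0.7  7.7] w 44.9990956325015
shift cm (tool) [ 1.21 39.18 -7.32] az 0.0
```

```bash
python3 -m inch '[{"tx":0,"ty":0,"tz":-1,"ax":0,"ay":0,"az":0,"jaw":0},{"tx":0,"ty":0,"tz":-2,"ax":0,"ay":0,"az":0,"jaw":0},{"tx":0,"ty":0,"tz":-2.5,"ax":0,"ay":0,"az":0,"jaw":0},{"tx":0,"ty":0,"tz":-2.5,"ax":0,"ay":0,"az":0,"jaw":0},{"tx":0,"ty":0.5,"tz":0,"ax":0,"ay":0,"az":0,"jaw":0}]'; python3 -m inch '[{"tx":0.1,"ty":2.5,"tz":0,"ax":0,"ay":0,"az":0,"jaw":0},{"tx":0.1,"ty":4,"tz":0,"ax":0,"ay":0,"az":0,"jaw":0},{"tx":0.1,"ty":4.5,"tz":0,"ax":0,"ay":0,"az":0,"jaw":0},{"tx":0.1,"ty":5,"tz":0,"ax":0,"ay":0,"az":0,"jaw":0},{"tx":0.2,"ty":5,"tz":0,"ax":0,"ay":0,"az":0,"jaw":0},{"tx":0.1,"ty":5,"tz":0,"ax":0,"ay":0,"az":0,"jaw":0},{"tx":0.1,"ty":5,"tz":0,"ax":0,"ay":0,"az":0,"jaw":0},{"tx":0.1,"ty":3.5,"tz":0,"ax":0,"ay":0,"az":0,"jaw":0},{"tx":0.1,"ty":2.5,"tz":0,"ax":0,"ay":0,"az":0,"jaw":0},{"tx":0.1,"ty":1.5,"tz":0,"ax":0,"ay":0,"az":0,"jaw":0},{"tx":0.1,"ty":0,"tz":0,"ax":0,"ay":0,"az":0,"jaw":0},{"tx":0,"ty":0,"tz":0,"ax":0,"ay":0,"az":0,"jaw":0}]'; python3 go.py 490 -380 6 -3
```

```text
t: 5.52
ee_pos: [499.6, 6.9, 98.1]
orientation: [-3.14, 0.081, -0.005]
ft_force: [-0.1, -0.1, -7.0]
width: 45.2
t: 7.02
ee_pos: [490.3, -377.0, 96.4]
orientation: [-3.14, 0.081, 0.001]
ft_force: [-1.5, 0.3, -6.4]
width: 45.0
t 7.03 pos [ 490.3 -377.    96.4] heading -2.95 tilt [-0.0008  0.001 ] F [-1.5  0.3 -6.4] w 44.95706550657128
shift cm (tool) [-0.    0.31  9.04] az 0.05
```

```bash
python3 -m inch '[{"tx":0,"ty":0,"tz":2.5,"ax":0,"ay":0,"az":0,"jaw":0},{"tx":0,"ty":0,"tz":3,"ax":0,"ay":0,"az":0,"jaw":0},{"tx":0,"ty":0,"tz":2,"ax":0,"ay":0,"az":0,"jaw":0},{"tx":0,"ty":0,"tz":1,"ax":0,"ay":0,"az":0,"jaw":0},{"tx":0,"ty":0,"tz":0.4,"ax":0,"ay":0,"az":0,"jaw":0},{"tx":0,"ty":0,"tz":0.1,"ax":0,"ay":0,"az":0,"jaw":0},{"tx":0,"ty":0,"tz":0,"ax":0,"ay":0,"az":0,"jaw":0}]'; python3 go.py 490 -380 5 -3
```

```text
t: 7.9
ee_pos: [490.7, -378.6, 7.4]
orientation: [3.14, -0.082, 0.002]
ft_force: [-0.2, -1.1, -6.4]
width: 44.8
t 7.9 pos [ 490.7 -378.6    7.4] heading -3.0 tilt [ 0.001  -0.0008] F [-0.2 -1.1 -6.4] w 44.79007748946017
shift cm (tool) [-0.07  0.14  0.24] az -0.0
```

```bash
python3 -m inch '[{"tx":0,"ty":0,"tz":0.15,"ax":0,"ay":0,"az":0,"jaw":0},{"tx":0,"ty":0,"tz":0.1,"ax":0,"ay":0,"az":0,"jaw":0},{"tx":0,"ty":0,"tz":0,"ax":0,"ay":0,"az":0,"jaw":0}]'; python3 go.py 490 -380 5 -3
```

```text
t: 8.28
ee_pos: [490.5, -378.5, 4.8]
orientation: [3.14, -0.082, 0.001]
ft_force: [-0.5, -0.3, 0.6]
width: 44.9
t 8.28 pos [ 490.5 -378.5    4.8] heading -3.0 tilt [ 0.0004 -0.0004] F [-0.5 -0.3  0.6] w 44.89795636589007
shift cm (tool) [-0.04  0.16 -0.02] az -0.0
```

The block is resting on the bench (the wrist load is gone). Release and lift.

```bash
python3 -m inch '[{"tx":0,"ty":0,"tz":0,"ax":0,"ay":0,"az":0,"jaw":1},{"tx":0,"ty":0,"tz":0,"ax":0,"ay":0,"az":0,"jaw":1},{"tx":0,"ty":0,"tz":0,"ax":0,"ay":0,"az":0,"jaw":1},{"tx":0,"ty":0,"tz":0,"ax":0,"ay":0,"az":0,"jaw":1},{"tx":0,"ty":0,"tz":-2,"ax":0,"ay":0,"az":0,"jaw":1},{"tx":0,"ty":0,"tz":-4,"ax":0,"ay":0,"az":0,"jaw":1},{"tx":0,"ty":0,"tz":-5,"ax":0,"ay":0,"az":0,"jaw":1},{"tx":0.2,"ty":-2,"tz":0,"ax":0,"ay":0,"az":-3,"jaw":1},{"tx":0.2,"ty":-1,"tz":0,"ax":0,"ay":0,"az":-3,"jaw":1},{"tx":0,"ty":0,"tz":0,"ax":0,"ay":0,"az":0,"jaw":1},{"tx":0,"ty":0,"tz":0,"ax":0,"ay":0,"az":0,"jaw":1}]'
python3 - <<'E'
from m import *
im,P=wrist(); save(im,'w2.png')
rect(P,(420,580,-440,-300,34,60),'iron'); rect(P,(420,580,-300,-150,24,38),'wood'); rect(P,(415,590,-110,190,8,17),'board'); rect(P,(440,560,65,96,36,47),'plate')
E
python3 go.py 499.8 -223.8 60 3
```

```text
t: 9.65
ee_pos: [494.9, -348.0, 113.1]
orientation: [-3.139, -0.082, 0.002]
ft_force: [-0.1, 0.6, 0.7]
width: 88.0
iron 3196 [ 491.6 -379.2] [59.7 45.6] long-axis 86.95 z 40.7
wood 8244 [ 502.1 -225.1] [ 55.1 106.6] long-axis 92.87 z 30.8
board none
plate none
t 9.7 pos [ 495.  -348.3  113.3] heading 2.98 tilt [-0.0013  0.0008] F [ 0.6 -1.1 -0.1] w 87.97540008209856
shift cm (tool) [  1.14 -12.4    5.34] az -0.02
```

View pics/w2.png

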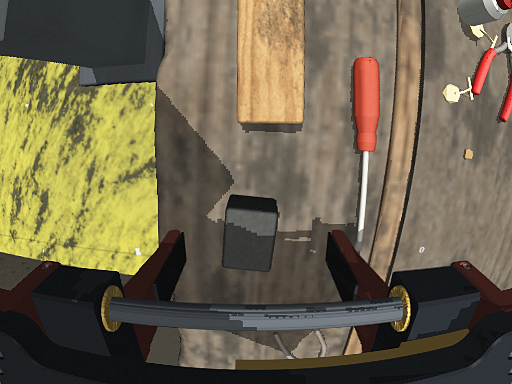

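The iron block stands upright alone at pixel (250, 230), and the wood is at (270, 60). Next I'll grasp the wood.

```bash
python3 -m inch '[{"tx":0.4,"ty":-4,"tz":0,"ax":0,"ay":0,"az":0,"jaw":1},{"tx":0.4,"ty":-5,"tz":1,"ax":0,"ay":0,"az":0,"jaw":1},{"tx":0.4,"ty":-3,"tz":2,"ax":0,"ay":0,"az":0,"jaw":1},{"tx":0,"ty":-0.4,"tz":3,"ax":0,"ay":0,"az":0,"jaw":1},{"tx":0,"ty":0,"tz":2.5,"ax":0,"ay":0,"az":0,"jaw":1},{"tx":0,"ty":0,"tz":1.5,"ax":0,"ay":0,"az":0,"jaw":1},{"tx":0,"ty":0,"tz":0.5,"ax":0,"ay":0,"az":0,"jaw":1},{"tx":0,"ty":0,"tz":0,"ax":0,"ay":0,"az":0,"jaw":1},{"tx":0,"ty":0,"tz":0,"ax":0,"ay":0,"az":0,"jaw":1}]'; python3 go.py 501 -223.8 5 2.9
```

```text
t: 10.82
ee_pos: [501.4, -224.3, 9.9]
orientation: [3.14, 0.082, 0.002]
ft_force: [0.8, 0.4, -0.3]
width: 87.8
t 10.82 pos [ 501.4 -224.3    9.9] heading 2.99 tilt [ 0.0012 -0.0006] F [ 0.8  0.4 -0.3] w 87.81352204103936
shift cm (tool) [-0.04 -0.06  0.49] az 0.09
```

```bash
python3 -m inch '[{"tx":0,"ty":0,"tz":0.4,"ax":0,"ay":0,"az":0,"jaw":1},{"tx":0,"ty":0,"tz":0,"ax":0,"ay":0,"az":0,"jaw":1},{"tx":0,"ty":0,"tz":0,"ax":0,"ay":0,"az":0,"jaw":0},{"tx":0,"ty":0,"tz":0,"ax":0,"ay":0,"az":0,"jaw":0},{"tx":0,"ty":0,"tz":0,"ax":0,"ay":0,"az":0,"jaw":0},{"tx":0,"ty":0,"tz":0,"ax":0,"ay":0,"az":0,"jaw":0},{"tx":0,"ty":0,"tz":0,"ax":0,"ay":0,"az":0,"jaw":0},{"tx":0,"ty":0,"tz":-1,"ax":0,"ay":0,"az":0,"jaw":0},{"tx":0,"ty":0,"tz":-2,"ax":0,"ay":0,"az":0,"jaw":0},{"tx":0,"ty":0,"tz":-2,"ax":0,"ay":0,"az":0,"jaw":0},{"tx":0,"ty":0,"tz":0,"ax":0,"ay":0,"az":0,"jaw":0},{"tx":0,"ty":0,"tz":0,"ax":0,"ay":0,"az":0,"jaw":0}]'; python3 go.py 499 5 56 -1.4
python3 - <<'E'
from m import *
im,P=wrist(); save(im,'w3.png')
o=get_obs()
rect(P,(420,580,-300,-130,65,95),'wood in hand'); rect(P,(415,590,-110,190,8,17),'board'); rect(P,(440,560,65,96,36,47),'plate')
for dz in range(40,100,4): 
    s=box(P,470,530,-280,-140,dz,dz+4); print(dz,s.sum(),end='; ')
E
```

```text
t: 12.32
ee_pos: [500.6, -223.8, 55.0]
orientation: [-3.14, -0.082, 0.0]
ft_force: [0.5, -0.1, -1.3]
width: 54.6
t 12.32 pos [ 500.6 -223.8   55. ] heading 3.0 tilt [-0.0002  0.0001] F [ 0.5 -0.1 -1.3] w 54.62842818613749
shift cm (tool) [  1.04 -22.86  -0.1 ] az 4.4
wood in hand 17314 [ 502.  -222.9] [ 76.1 109.6] long-axis 92.88 z 80.6
board 4991 [499.2 -74.2] [131.   29.5] long-axis 3.88 z 10.8
plate none
40 0; 44 0; 48 1; 52 94; 56 115; 60 148; 64 142; 68 165; 72 195; 76 2875; 80 12844; 84 138; 88 171; 92 161; 96 179;
```

The wood is held at 54.6 mm width and lifted. I'll carry it over the jig to leave a 20 mm gap to the plate, turning it to the jig's yaw.

```bash
python3 -m inch '[{"tx":0,"ty":0,"tz":0,"ax":0,"ay":0,"az":4.4,"jaw":0},{"tx":-0.1,"ty":-1.2,"tz":0,"ax":0,"ay":0,"az":0,"jaw":0},{"tx":-0.1,"ty":-3,"tz":0,"ax":0,"ay":0,"az":0,"jaw":0},{"tx":-0.1,"ty":-4,"tz":0,"ax":0,"ay":0,"az":0,"jaw":0},{"tx":-0.1,"ty":-4,"tz":0,"ax":0,"ay":0,"az":0,"jaw":0},{"tx":-0.1,"ty":-4,"tz":0,"ax":0,"ay":0,"az":0,"jaw":0},{"tx":-0.1,"ty":-3,"tz":0,"ax":0,"ay":0,"az":0,"jaw":0},{"tx":-0.1,"ty":-2,"tz":0,"ax":0,"ay":0,"az":0,"jaw":0},{"tx":0,"ty":-1.2,"tz":0,"ax":0,"ay":0,"az":0,"jaw":0},{"tx":0,"ty":-0.5,"tz":0,"ax":0,"ay":0,"az":0,"jaw":0},{"tx":0,"ty":0,"tz":0,"ax":0,"ay":0,"az":0,"jaw":0},{"tx":0,"ty":0,"tz":0,"ax":0,"ay":0,"az":0,"jaw":0}]'
cat > look.py <<'E'
from m import *
import sys
im,P=wrist(); save(im,sys.argv[1]); o=get_obs(); p=o['ee_pos']; z=p[2]+26
def edge(b,axis,n):   # line fit through points of a side
    pass
print('TCP',np.round(p,1))
rect(P,(p[0]-34,p[0]+34,p[1]+15,p[1]+75,z-6,z+5),'wood front top')
s=box(P,p[0]-25,p[0]+25,p[1]-50,p[1]+50,z-6,z+6); Q=P[s]; A=np.c_[Q[:,:2]-p[:2],np.ones(len(Q))]; print('top plane slopes x,y, z',np.round(np.linalg.lstsq(A,Q[:,2],rcond=None)[0],3))
rect(P,(415,590,-110,190,8,17),'board'); rect(P,(440,560,75,102,38,47),'plate'); rect(P,(420,580,100,190,45,50.5),'housing')
E
python3 look.py w4.png;  python3 go.py 499.5 8 18 -1.4
```

```text
t: 13.88
ee_pos: [499.5, 4.7, 55.1]
orientation: [3.141, -0.039, -0.0]
ft_force: [1.5, -1.0, -0.2]
width: 54.9
TCP [499.5   4.6  55.2]
wood front top 8831 [501.7  39.7] [41.2 55. ] long-axis 178.71 z 80.7
top plane slopes x,y, z [ 3.0000e-03 -0.0000e+00  8.0822e+01]
board 22856 [501.5  47. ] [239.7 130.8] long-axis 88.41 z 10.8
plate 1226 [502.3  88.6] [ 8.  62.2] long-axis 178.58 z 42.2
housing 6090 [503.9 138.1] [30.6 83. ] long-axis 178.47 z 46.8
t 13.93 pos [499.5   4.6  55.2] heading -1.44 tilt [-0. -0.] F [-0.8  1.1 -1.5] w 54.87003149021599
shift cm (tool) [-0.   -0.34  3.72] az -0.04
```

View pics/w4.png

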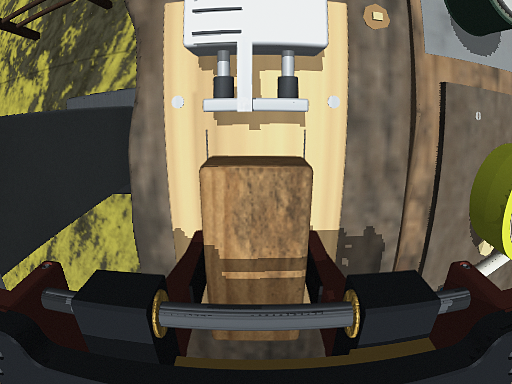

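The wrist view shows the block (pixels 200–312) lined up with the plate (203–309) with a gap of about 24 mm. The lateral error is about 0.6 mm, so I'll correct that and lower the block.

```bash
python3 -m inch '[{"tx":-0.06,"ty":0,"tz":1.2,"ax":0,"ay":0,"az":0.1,"jaw":0},{"tx":0,"ty":0,"tz":1.2,"ax":0,"ay":0,"az":0,"jaw":0},{"tx":0,"ty":0,"tz":0.8,"ax":0,"ay":0,"az":0,"jaw":0},{"tx":0,"ty":0,"tz":0.3,"ax":0,"ay":0,"az":0,"jaw":0},{"tx":0,"ty":0,"tz":0,"ax":0,"ay":0,"az":0,"jaw":0},{"tx":0,"ty":0,"tz":0,"ax":0,"ay":0,"az":0,"jaw":0}]'; python3 go.py 499.5 8 18 -1.5;  python3 -m inch '[{"tx":0,"ty":0,"tz":0.1,"ax":0,"ay":0,"az":0,"jaw":0},{"tx":0,"ty":0,"tz":0,"ax":0,"ay":0,"az":0,"jaw":0}]'
```

```text
t: 14.68
ee_pos: [499.1, 5.2, 20.4]
orientation: [3.141, -0.041, 0.001]
ft_force: [-0.1, 0.5, -0.5]
width: 54.9
t 14.68 pos [499.1   5.2  20.4] heading -1.49 tilt [ 0.0004 -0.    ] F [-0.1  0.5 -0.5] w 54.936487866854826
shift cm (tool) [ 0.04 -0.28  0.24] az 0.01
t: 14.92
ee_pos: [498.9, 5.2, 19.3]
orientation: [-3.141, 0.041, -0.001]
ft_force: [0.4, -0.6, -0.6]
width: 54.9
```

```bash
python3 -m inch '[{"tx":0,"ty":0,"tz":0.1,"ax":0,"ay":0,"az":0,"jaw":0},{"tx":0,"ty":0,"tz":0,"ax":0,"ay":0,"az":0,"jaw":0}]'; python3 -m inch '[{"tx":0,"ty":0,"tz":0.07,"ax":0,"ay":0,"az":0,"jaw":0},{"tx":0,"ty":0,"tz":0,"ax":0,"ay":0,"az":0,"jaw":0}]'
```

```text
t: 15.18
ee_pos: [498.9, 5.2, 18.2]
orientation: [3.141, -0.041, 0.0]
ft_force: [-0.4, 0.3, -1.4]
width: 54.8
t: 15.42
ee_pos: [498.8, 5.2, 17.4]
orientation: [-3.141, 0.041, 0.0]
ft_force: [0.4, 0.3, -1.3]
width: 55.2
```

```bash
for i in 1 2; do python3 -m inch '[{"tx":0,"ty":0,"tz":0.05,"ax":0,"ay":0,"az":0,"jaw":0},{"tx":0,"ty":0,"tz":0,"ax":0,"ay":0,"az":0,"jaw":0}]'; done
```

```text
t: 15.68
ee_pos: [498.8, 5.2, 17.2]
orientation: [3.141, -0.041, 0.0]
ft_force: [-0.8, 0.6, 2.8]
width: 54.8
t: 15.92
ee_pos: [498.9, 5.2, 17.2]
orientation: [-3.141, 0.041, -0.0]
ft_force: [-3.2, 0.3, 10.5]
width: 54.7
```

The block is flat on the board at TCP z 17.2. I'll ease the down-force and slide towards the plate.

```bash
python3 -m inch '[{"tx":0,"ty":0,"tz":-0.07,"ax":0,"ay":0,"az":0,"jaw":0},{"tx":0,"ty":-0.6,"tz":0,"ax":0,"ay":0,"az":0,"jaw":0},{"tx":0,"ty":-0.8,"tz":0,"ax":0,"ay":0,"az":0,"jaw":0},{"tx":0,"ty":-0.6,"tz":0,"ax":0,"ay":0,"az":0,"jaw":0},{"tx":0,"ty":0,"tz":0,"ax":0,"ay":0,"az":0,"jaw":0},{"tx":0,"ty":0,"tz":0,"ax":0,"ay":0,"az":0,"jaw":0}]'; python3 look.py w5.png; python3 -m inch '[{"tx":0,"ty":-0.4,"tz":0,"ax":0,"ay":0,"az":0,"jaw":0},{"tx":0,"ty":0,"tz":0,"ax":0,"ay":0,"az":0,"jaw":0}]';python3 -m inch '[{"tx":0,"ty":-0.3,"tz":0,"ax":0,"ay":0,"az":0,"jaw":0},{"tx":0,"ty":0,"tz":0,"ax":0,"ay":0,"az":0,"jaw":0}]'; python3 go.py
```

```text
t: 16.68
ee_pos: [499.4, 25.5, 17.2]
orientation: [-3.141, 0.041, -0.0]
ft_force: [-0.2, 1.2, 1.0]
width: 54.7
TCP [499.4  25.4  17.2]
wood front top 10745 [501.9  66.4] [53.1 61.7] long-axis 178.74 z 42.7
top plane slopes x,y, z [ 3.0000e-03 -0.0000e+00  4.2854e+01]
board 26089 [501.4  41.6] [250.5 130.7] long-axis 88.32 z 10.8
plate 3487 [502.5  83.7] [18.4 62.2] long-axis 178.63 z 42.2
housing 12644 [503.9 141.6] [37.2 83.1] long-axis 178.36 z 46.8
t: 16.98
ee_pos: [499.5, 29.3, 17.2]
orientation: [-3.141, 0.041, -0.0]
ft_force: [0.0, 0.8, 0.7]
width: 54.9
t: 17.23
ee_pos: [499.6, 32.0, 17.2]
orientation: [3.141, -0.041, 0.0]
ft_force: [0.2, -3.9, 1.9]
width: 54.9
t 17.23 pos [499.6  32.   17.2] heading -1.48 tilt [ 0.0001 -0.0003] F [ 0.2 -3.9  1.9] w 54.94237403112347
```

```bash
python3 -m inch '[{"tx":0,"ty":-0.3,"tz":0,"ax":0,"ay":0,"az":0,"jaw":0},{"tx":0,"ty":-0.2,"tz":0,"ax":0,"ay":0,"az":0,"jaw":0},{"tx":0,"ty":0,"tz":0,"ax":0,"ay":0,"az":0,"jaw":0}]'; python3 -m inch '[{"tx":0,"ty":-0.3,"tz":0,"ax":0,"ay":0,"az":0,"jaw":0},{"tx":0,"ty":-0.25,"tz":0,"ax":0,"ay":0,"az":0,"jaw":0},{"tx":0,"ty":0,"tz":0,"ax":0,"ay":0,"az":0,"jaw":0},{"tx":0,"ty":0,"tz":0,"ax":0,"ay":0,"az":0,"jaw":0}]'; python3 go.py
python3 - <<'E'
from m import *
im,P=wrist(); save(im,'w6.png')
p=get_obs()['ee_pos']
u=np.array([np.sin(np.radians(1.5)),np.cos(np.radians(1.5))]); n=np.array([u[1],-u[0]])
Q=P.copy(); rel=P[:,:2]-p[:2]; a=rel@u; b=rel@n
def w(n_,a0,a1,z0,z1):
    s=(a>a0)&(a<a1)&(P[:,2]>z0)&(P[:,2]<z1)&(abs(b)<70); print(n_,s.sum(),'lat',np.round([b[s].min(),b[s].max(),(b[s].min()+b[s].max())/2],1),'along',np.round([a[s].min(),a[s].max()],1))
w('wood',20,40,41,46); w('wood2',40,52,41,46); w('plate',56,75,36,46); w('plate+',50,75,36,46); w('housing',80,130,45,50); w('board',0,90,8,14)
cv2.imwrite('pics/w6c.png',cv2.resize(cv2.imread('pics/w6.png')[0:200,130:390],None,fx=3,fy=3,interpolation=3))
E
```

```text
t: 17.6
ee_pos: [499.7, 36.8, 17.2]
orientation: [3.141, -0.04, 0.0]
ft_force: [-1.0, -5.0, 2.0]
width: 54.7
t: 18.1
ee_pos: [499.8, 42.1, 17.2]
orientation: [3.141, -0.04, 0.0]
ft_force: [0.2, -7.9, 1.7]
width: 54.9
t 18.1 pos [499.8  42.1  17.2] heading -1.47 tilt [ 0.     -0.0007] F [ 0.2 -7.9  1.7] w 54.879098858005655
wood 4070 lat [-25.8  28.2   1.2] along [20. 40.]
wood2 2720 lat [-25.8  28.3   1.3] along [40. 52.]
plate 1881 lat [-29.4  32.1   1.4] along [56.  72.9]
plate+ 3215 lat [-29.4  32.1   1.4] along [50.  72.9]
housing 14790 lat [-40.1  43.1   1.5] along [ 81.1 122.7]
board 14529 lat [-63.9  66.8   1.4] along [ 0. 90.]
```

View pics/w6c.png

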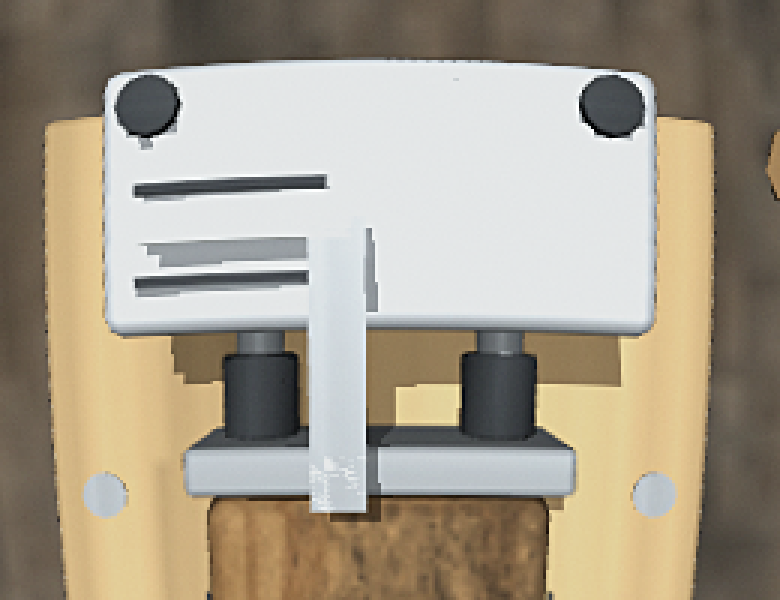

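The pointer tip (row 228 in the crop) stands midway between the marks (rows 185 and 280). The block is centred to about 0.2 mm and square to the plate. One final check of stability and surroundings, then hand in.

```bash
python3 -m inch '[{"tx":0,"ty":0,"tz":0,"ax":0,"ay":0,"az":0,"jaw":0},{"tx":0,"ty":0,"tz":0,"ax":0,"ay":0,"az":0,"jaw":0},{"tx":0,"ty":0,"tz":0,"ax":0,"ay":0,"az":0,"jaw":0},{"tx":0,"ty":0,"tz":0,"ax":0,"ay":0,"az":0,"jaw":0}]'
python3 - <<'E'
from m import *
im,d=viewer.get_image('top'); P=cloud('top',d).reshape(-1,3)
rect(P,(420,570,-440,-320,34,60),'iron'); rect(P,(570,610,-330,-180,15,30),'screwdriver'); rect(P,(650,740,150,240,52,66),'tin'); rect(P,(680,800,-35,75,50,60),'tape')
print(ctrl.close_job())
E
```

```text
t: 18.65
ee_pos: [499.9, 42.1, 17.2]
orientation: [3.141, -0.04, 0.0]
ft_force: [0.3, -7.7, 1.8]
width: 54.9
iron 560 [ 489.3 -380. ] [61.4 44.8] long-axis 86.72 z 41.0
screwdriver 328 [ 590.6 -267. ] [ 23.3 109.8] long-axis 95.25 z 20.5
tin 648 [691.3 193.7] [64.8 62.7] long-axis 89.63 z 58.3
tape 634 [738.6  18.9] [98.5 96.7] long-axis 1.75 z 55.9
the job is handed in; nothing more can be done
None
```

I lifted the iron block off the jig, stood it upright on the bench at about (490, -380) mm, well clear of the jig, and let it go. I then laid the bench block flat on the board and pushed it end-on against the stop plate. The job was handed in at about 18.7 s with the gripper still holding and pressing the block.

**Last checks**
- **Press:** the push held steady at 7.7–7.9 N, which is about 12 mm of plate travel. The pointer stands midway between the two marks, and the plate never came near its hard stop.
- **Fit:** the block is centred on the plate to about 0.2 mm, square to it by eye and measured yaw, and flat (no measurable slope across its top).
- **Surroundings:** the tin and tape have not moved. The screwdriver's measured centre differs from the first reading because this check took in more of its length. Its x position is the same and the arm never came near it.

One check disagreed along the way: the first wrist-camera measurement was about 5 mm off because the arm was still settling. Repeated at rest, it agreed with the overhead camera to about 2 mm. No check failed at the end.

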